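# Set one tier of a test kiln

### The job

Load the next tier of the test kiln on the open kiln base: stand the terracotta cup in the middle of the lower shelf and the two tall props upright on the dark rings left at its two ends, then bridge both props with the loose upper shelf, centred and lined up with the lower one, and last of all stand the cone pack in the middle of the upper shelf. Let go of everything, and do not knock the little unfired clay horse.

Things in the scene. Friction and masses are not known exactly. Their poses are not given: they have to be found in the camera images.
- kiln_base: fixed kiln base: dark steel tray and cream firebrick, 320 x 180 mm, and fixed on it the lower kiln shelf, 230 x 100 x 14 mm, buff with white-washed top. Origin at the centre of the lower shelf's top face, 50 mm above the table; x along its length, z up. Two dark ring scars, 44 mm across, are centred 75 mm from the origin at +x and -x; either tall prop may stand on either
- cup: small terracotta cup without handle, open at the top, 52 mm across at the rim, 42 mm across the foot, 42 mm tall, wall 4 mm; origin at the centre of its foot, z up
- tall_prop_a: one of the two tall kiln props: upright ceramic tube, buff, 44 mm outside diameter with a 24 mm bore, 60 mm tall, standing on the table; origin at the centre of its foot, z up
- tall_prop_b: the other tall kiln prop: upright ceramic tube, buff, 44 mm outside diameter with a 24 mm bore, 60 mm tall, standing on the table; origin at the centre of its foot, z up
- short_prop_a: a short kiln prop, not wanted for this tier (too low for the cup): upright ceramic tube, buff, 44 mm outside diameter with a 24 mm bore, 32 mm tall, standing on the table; origin at the centre of its foot, z up
- short_prop_b: the other short kiln prop, not wanted either: upright ceramic tube, buff, 44 mm outside diameter with a 24 mm bore, 32 mm tall, standing on the table; origin at the centre of its foot, z up
- upper_shelf: loose upper kiln shelf: flat buff strip, white-washed top, 210 x 60 x 12 mm, 0.3 kg, lying level on two wooden battens (22 mm wide, across it, 75 mm either side of its middle), its underside 22 mm above the table; beside and under its middle it is open down to a plywood board 8 mm thick. Origin at the centre of its underside; x along its length, y across its width, z up
- cone_pack: cone pack: grey-brown clay bar 56 x 20 x 16 mm with a row of three small slim white cones standing on it, 44 mm tall over all. Origin at the centre of the bar's underside; x along the 56 mm length, y across the 20 mm width, z up
- clay_horse: small dark-brown unfired clay horse standing on the table, about 85 mm long, 26 mm wide, 54 mm tall, fragile; to be left alone. Origin on the table below the middle of its trunk, x towards its head, z up
Mind the look-alikes: they are no part of the job. Leave any red or yellow look-alike of the tall_prop_a alone.

How it is judged:
On the way, in this order (a step that is already met when the one before it is completed fails the run):
1. the cup stands in the middle of the lower shelf and a tall prop stands on each ring, let go (x of cup in the frame of kiln_base between -0.015 and 0.015 m and y of cup in the frame of kiln_base between -0.015 and 0.015 m and z of cup in the frame of kiln_base between -0.004 and 0.004 m and angle between cup's own z axis and vertical below 0.08 rad and ((x of tall_prop_a in the frame of kiln_base between 0.062 and 0.088 m and y of tall_prop_a in the frame of kiln_base between -0.013 and 0.013 m and z of tall_prop_a in the frame of kiln_base between -0.004 and 0.004 m and angle between each of tall_prop_a, tall_prop_b's own z axis and vertical below 0.08 rad and x of tall_prop_b in the frame of kiln_base between -0.088 and -0.062 m and y of tall_prop_b in the frame of kiln_base between -0.013 and 0.013 m and z of tall_prop_b in the frame of kiln_base between -0.004 and 0.004 m) or (x of tall_prop_a in the frame of kiln_base between -0.088 and -0.062 m and y of tall_prop_a in the frame of kiln_base between -0.013 and 0.013 m and z of tall_prop_a in the frame of kiln_base between -0.004 and 0.004 m and angle between each of tall_prop_a, tall_prop_b's own z axis and vertical below 0.08 rad and x of tall_prop_b in the frame of kiln_base between 0.062 and 0.088 m and y of tall_prop_b in the frame of kiln_base between -0.013 and 0.013 m and z of tall_prop_b in the frame of kiln_base between -0.004 and 0.004 m)) and contact force between each of cup, tall_prop_a, tall_prop_b and the fingers below 0.05 N), for 0.2 s.
2. the upper shelf lies on both tall props, let go (x of cup in the frame of kiln_base between -0.015 and 0.015 m and y of cup in the frame of kiln_base between -0.015 and 0.015 m and z of cup in the frame of kiln_base between -0.004 and 0.004 m and angle between each of cup, upper_shelf's own z axis and vertical below 0.08 rad and ((x of tall_prop_a in the frame of kiln_base between 0.062 and 0.088 m and y of tall_prop_a in the frame of kiln_base between -0.013 and 0.013 m and z of tall_prop_a in the frame of kiln_base between -0.004 and 0.004 m and angle between each of tall_prop_a, tall_prop_b's own z axis and vertical below 0.08 rad and x of tall_prop_b in the frame of kiln_base between -0.088 and -0.062 m and y of tall_prop_b in the frame of kiln_base between -0.013 and 0.013 m and z of tall_prop_b in the frame of kiln_base between -0.004 and 0.004 m) or (x of tall_prop_a in the frame of kiln_base between -0.088 and -0.062 m and y of tall_prop_a in the frame of kiln_base between -0.013 and 0.013 m and z of tall_prop_a in the frame of kiln_base between -0.004 and 0.004 m and angle between each of tall_prop_a, tall_prop_b's own z axis and vertical below 0.08 rad and x of tall_prop_b in the frame of kiln_base between 0.062 and 0.088 m and y of tall_prop_b in the frame of kiln_base between -0.013 and 0.013 m and z of tall_prop_b in the frame of kiln_base between -0.004 and 0.004 m)) and x of upper_shelf in the frame of kiln_base between -0.015 and 0.015 m and y of upper_shelf in the frame of kiln_base between -0.013 and 0.013 m and z of upper_shelf in the frame of kiln_base between 0.056 and 0.064 m and angle between the x axis of upper_shelf and the x axis of kiln_base, either way round below 0.14 rad and contact force between upper_shelf and the fingers below 0.05 N), for 0.2 s.
At the end, for the whole second after the job is handed in: Cup upright within 15 mm of the lower shelf's middle; a tall prop upright on each ring within 13 mm; upper shelf on both, centred within 15 mm along, 13 mm across, lined up within 8 degrees; cone pack upright on it within 20 mm along, 15 mm across of its middle; all released and at rest (all of step 2 and x of cone_pack in the frame of upper_shelf between -0.02 and 0.02 m and y of cone_pack in the frame of upper_shelf between -0.015 and 0.015 m and z of cone_pack in the frame of upper_shelf between 0.008 and 0.016 m and angle between cone_pack's own z axis and vertical below 0.08 rad and linear speed of each of cup, tall_prop_a, tall_prop_b, upper_shelf, cone_pack below 0.02 m/s and angular speed of each of cup, tall_prop_a, tall_prop_b, upper_shelf, cone_pack below 0.2 rad/s and contact force between each of cup, tall_prop_a, tall_prop_b, cone_pack and the fingers below 0.05 N); the robot touches nothing.
It fails at once if the clay horse is knocked: moved more than 20 mm or tipped (distance of clay_horse from where it was at the start of the episode above 0.02 m or angle between clay_horse's own z axis and vertical above 0.35 rad).
It also fails if it takes over 141 s, if anything falls off the work surface, if the arm or the gripper's body presses on something with over 40 N, if the wrist force passes 120 N, or if a joint passes its speed limit or range.

### The arm

A 6-joint arm with a two-finger parallel gripper is mounted at the origin on the work surface. World frame = base frame: x ahead of the robot, y to its left, z up, the work surface at z = 0. Lengths are in m, angles in rad, forces in N, time in s.
With the tool pointing down it reaches from about 0.3 to 0.825 m from the base axis. Payload 5.4 kg.
Tool frame: the origin (TCP) lies midway between the tips of the shut fingers; the grasp point (between the pads) lies 19 mm behind it (robot.grip_depth is the distance from the TCP to the grasp point, in m); z points along the fingers, y is the line along which they close (so a half turn about z gives the same grasp; the last joint's range is limited). The gripper opens to 92 mm and grips with 3 to 60 N. Pads are 20 mm wide; open, the fingers measure 128 mm over their backs; the gripper's body (75 mm by 189 mm) begins 69 mm behind the grasp point.
Start: joints at [-1.331, 0.158, 1.597, -0, 1.386, -0.21], TCP at [0.25, -0.518, 0.215] pointing down, gripper open.
Joint ranges: [-2.91, 2.91], [-0.94, 2.29], [0.18, 2.7], [-1.29, 4.43], [0.17, 2.64], [-3, 3]. Speed limits (rad/s): [2.57, 2.57, 3.14, 3.14, 3.14, 3.14].

### API

Orientations are given as a rotation vector (axis times angle).
In Python, from cell import robot gives the robot as it stands. Calls block until the motion is done:
- robot.move_to(position, orientation): joint-space move of the TCP to a pose.
- robot.move_l(position, rotation=None, rate=0.15, stop_force=None): straight line of the TCP; rotation=None keeps the orientation; rate is the mean speed in m/s. With stop_force (N) it stops when the force on the tool has changed by that much, and returns True; else False.
- robot.move_j(angles): joint-space move.
- robot.command_gripper(opening, squeeze=None): opening from 0.0 (shut) to 1.0 (fully open); squeeze is the grip in N (None keeps the last); returns when the fingers have stopped.
- robot.dwell(seconds).
- robot.inverse_kinematics(position, orientation): joint angles nearest the present ones, or None.
- robot.get_state(): the state.
- robot.snapshot(name): name is "side" or "top" or "wrist"; returns the picture (384x512x3 uint8, red, green, blue); there is no depth.
- robot.camera_params(name): a dict with "mtx" (3x3 intrinsics, pixels), "R" (3x3) and "t" (3): a world point X has camera coordinates R X + t; the wrist camera has in their place "mount" (4x4, takes a point from camera to tool coordinates, whose origin is the TCP and whose axes are the flange's). Camera axes: x right, y down, z forward; pixel columns grow to the right and rows downward; lengths in m; the calibration is good to about 2 mm. A picture is of the moment at which its call begins: read the wrist's pose just before it. camera_params takes no time and is no camera call.
A pose or a line that the arm cannot do raises robot.IKError and nothing moves.
- robot.finish_job(): hands the job in; it is judged then, once.
The state is a dict: "t": time; "joint_positions": joint angles; "dq": joint speeds; "effort": joint torques, N m; "ee_pos": TCP position; "orientation": TCP orientation; "wrist_force": force on the tool from outside, world axes, zero at the start; "wrist_torque": the same for the moment, N m; "opening": opening from 0.0 (shut) to 1.0 (fully open); "grip_force": force on a finger pad.
Only numpy, scipy, OpenCV 4.12 (cv2) and the standard library are available. Lean on these libraries where they do the work, as an engineer would, in place of code of your own. Each camera call takes 0.05 s, during which the arm holds its last target. There are 200 camera calls.

## Working session

There is one attempt and no reset: what is moved stays moved. The work goes in short steps, each a Python script; the robot and the scene stay as the last script left them, time stands still between calls to the robot, and variables do not carry over. Pictures are saved under pics/ and viewed, at most 14 in all, crops included, and the job is handed in when it is done.

```bash
mkdir -p pics; ls
python3 - <<'E'
from cell import robot
import cv2,numpy as np
for n in("top","side"):
    im=robot.snapshot(n); cv2.imwrite(f"pics/{n}0.png",cv2.resize(im[:,:,::-1],(800,600),interpolation=cv2.INTER_CUBIC))
    np.save(f"pics/{n}0.npy",im); p=robot.camera_params(n); print(n,p)
print(robot.camera_params("wrist")); print(robot.get_state())
E
```

```text
pics
top {'mtx': array([[370.49453573,   0.        , 253.20645578],
       [  0.        , 370.49453573, 195.5222706 ],
       [  0.        ,   0.        ,   1.        ]]), 'R': array([[ 0.00164086, -0.99943203,  0.03365893],
       [-0.99548061, -0.00482847, -0.09484223],
       [ 0.09495089, -0.03335119, -0.99492313]]), 't': array([0.01201953, 0.48463298, 0.87052099])}
side {'mtx': array([[496.99034869,   0.        , 254.91737661],
       [  0.        , 496.99034869, 187.42735768],
       [  0.        ,   0.        ,   1.        ]]), 'R': array([[-0.79097572, -0.61184508, -0.00173419],
       [-0.29992593,  0.39020295, -0.8705091 ],
       [ 0.5332934 , -0.68803143, -0.49214927]]), 't': array([0.3983058 , 0.19878407, 1.15088209])}
{'mtx': array([[278.40434176,   0.        , 255.43605368],
       [  0.        , 278.40434176, 192.24052815],
       [  0.        ,   0.        ,   1.        ]]), 'mount': array([[-3.14693002e-04, -9.55962782e-01, -2.93487752e-01,
         8.29896838e-02],
       [ 9.99999945e-01, -2.69972446e-04, -1.92884962e-04,
        -1.23614217e-04],
       [ 1.05157
[... 162 characters left out ...]
0.1, 'joint_positions': array([-1.33111921e+00,  1.58982229e-01,  1.59809570e+00, -3.21964758e-05,
        1.38618630e+00, -2.10079753e-01]), 'dq': array([-1.47588118e-03, -1.51789527e-03, -4.08144793e-03,  5.58283023e-04,
       -3.99705563e-05,  2.30877414e-04]), 'effort': array([-1.48427393e-04, -3.86503315e+01, -3.22959745e+01,  7.02809729e-02,
        3.39837209e-02, -5.55689792e-05]), 'ee_pos': array([ 0.24982538, -0.51727015,  0.21372481]), 'orientation': array([-3.06086025e+00, -7.00173503e-01,  8.85101144e-05]), 'wrist_force': array([0.32477718, 0.02695674, 0.09797322]), 'wrist_torque': array([-0.08671156,  0.03935195,  0.05215913]), 'grip_force': 0.0, 'opening': 0.9976456447089419}
```

View pics/top0.png

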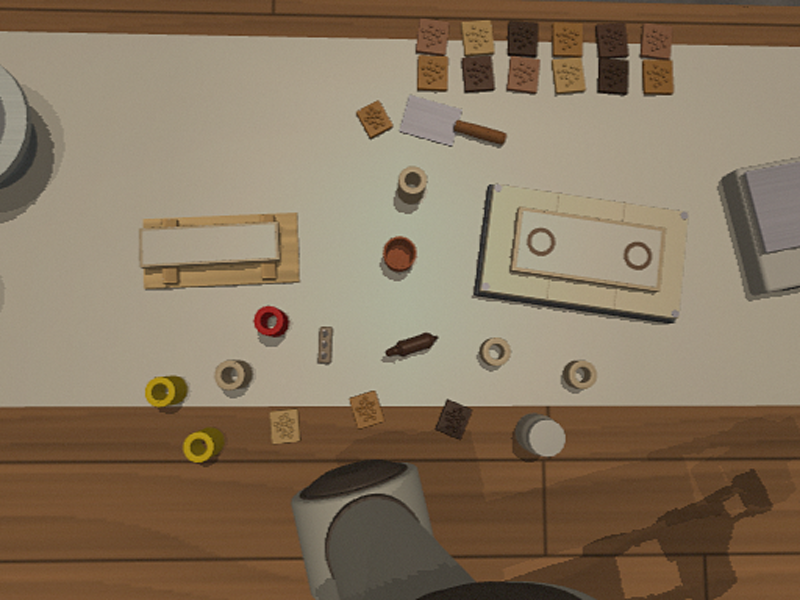

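View pics/side0.png

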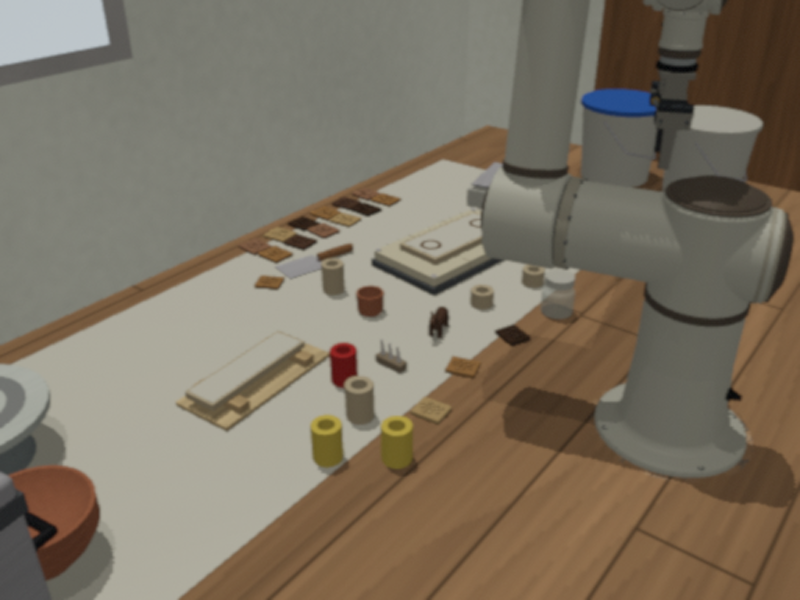

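Tall buff props are at top-view (412,182) and (232,375), which look tall in the side view at (333,275) and (360,400). Possible confusions are the short buff props at (495,351) and (580,375), the red one at (270,320), and the yellow ones at (165,390) and (200,446). The cup is at (400,254), the kiln rings at (540,241) and (637,255), the cone pack at (325,345), the horse at (412,345) and the upper shelf at (210,245).

```bash
cat > h.py <<'E'
from cell import robot
import numpy as np, cv2
from scipy.spatial.transform import Rotation as Ro
def ray(name,uv,z,T=None):
    p=robot.camera_params(name); d=np.linalg.solve(p["mtx"],[uv[0],uv[1],1.])
    if T is None: c=-p["R"].T@p["t"]; d=p["R"].T@d
    else: M=T@p["mount"]; c=M[:3,3]; d=M[:3,:3]@d
    return c+d*(z-c[2])/d[2]
def tcp():
    s=robot.get_state(); T=np.eye(4); T[:3,:3]=Ro.from_rotvec(s["orientation"]).as_matrix(); T[:3,3]=s["ee_pos"]; return T
def down(a,pos):   # tool down, closing line at world angle a; of the two half turns the one with smaller |q6|
    best=None
    for b in(a,a+np.pi):
        y=np.array([np.cos(b),np.sin(b),0]); z=np.array([0,0,-1.]); 
        r=Ro.from_matrix(np.c_[np.cross(y,z),y,z]).as_rotvec(); q=robot.inverse_kinematics(pos,r)
        if q is not None and (best is None or abs(q[5])<best[0]): best=(abs(q[5]),r)
    if best is None: raise RuntimeError("no ik %s"%pos)
    return best[1]
def look(name):
    T=tcp(); im=robot.snapshot("wrist"); np.savez(f"pics/{name}.npz",im=im,T=T)
    cv2.imwrite(f"pics/{name}.png",cv2.resize(im[:,:,::-1],(800,600),interpolation=cv2.INTER_CUBIC)); return im,T
E
python3 - <<'E'
from h import *
s=1.5625
P=dict(propA=((412,180),.06),propB=((231,374),.06),cup=((400,250),.042),ringL=((540.5,241.5),.05),ringR=((637.5,255.5),.05),
 sh1=((140,229),.034),sh2=((277,223),.034),sh3=((279,262),.034),sh4=((141,267),.034),cone1=((325,327),.016),cone2=((325,362),.016),horse=((412,345),.03),kc1=((519,208),.05),kc2=((664,228),.05),kc3=((660,291),.05),kc4=((511,272),.05),red=((270,320),.06))
W={k:ray("top",np.array(v[0])/s,v[1]) for k,v in P.items()}
for k,v in W.items(): print(k,v.round(4))
d=W["ringR"]-W["ringL"]; print("ringdist",np.linalg.norm(d),"ang",np.arctan2(d[1],d[0]),(W["ringR"]+W["ringL"])/2,(W["kc1"]+W["kc2"]+W["kc3"]+W["kc4"])/4)
E
```

```text
propA [ 0.6717 -0.0096  0.06  ]
propB [0.3802 0.2533 0.06  ]
cup [0.5678 0.0077 0.042 ]
ringL [ 0.5811 -0.2064  0.05  ]
ringR [ 0.5607 -0.3557  0.05  ]
sh1 [0.5985 0.403  0.034 ]
sh2 [0.6098 0.1963 0.034 ]
sh3 [0.5493 0.192  0.034 ]
sh4 [0.5401 0.399  0.034 ]
cone1 [0.4514 0.1224 0.016 ]
cone2 [0.3976 0.1217 0.016 ]
horse [ 0.4236 -0.0112  0.03  ]
kc1 [ 0.6329 -0.1743  0.05  ]
kc2 [ 0.6039 -0.3988  0.05  ]
kc3 [ 0.5061 -0.3884  0.05  ]
kc4 [ 0.5338 -0.1602  0.05  ]
red [0.4588 0.1989 0.06  ]
ringdist 0.15071035413548867 ang -1.7069710203254864 [ 0.5708912  -0.28104202  0.05      ] [ 0.56919855 -0.28042655  0.05      ]
```

Run:
```python
from h import *
for n,p,a in(("wk",[.571,-.281,.25],-.136),("wc",[.60,.0,.25],0.),("wb",[.40,.24,.25],0.6)):
    robot.move_to(p,down(a,p)); look(n)
ims=[np.load(f"pics/{n}.npz")["im"][:,:,::-1] for n in("wk","wc","wb")]
cv2.imwrite("pics/tile1.png",cv2.resize(np.vstack([np.hstack(ims[:2]),np.hstack([ims[2],ims[2]*0])]),(800,600),interpolation=cv2.INTER_AREA))
print(robot.get_state()["t"])
```

```text
4.0167
```

View pics/tile1.png

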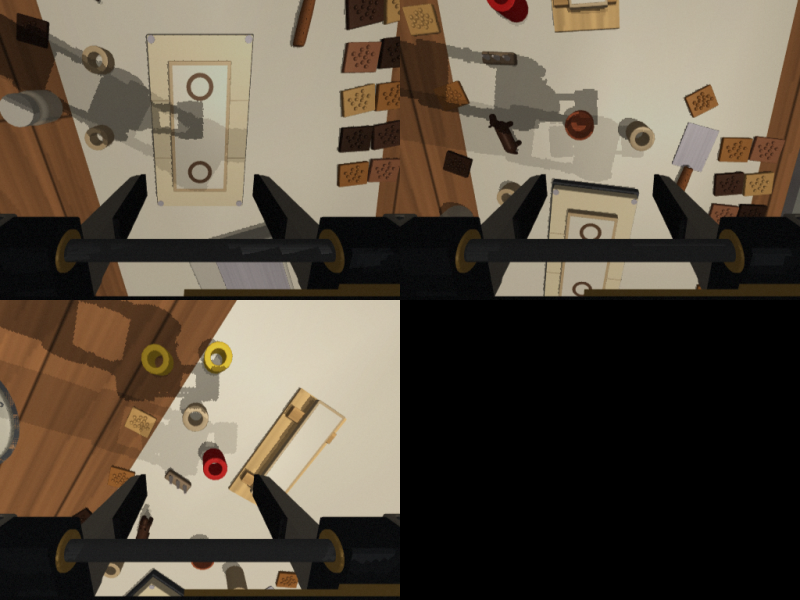

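The wrist views show the rings at tile (200,86) and (200,172), the cup at (579,123), prop A at (641,136), and prop B at (196,416), buff and tall beside the red one at (215,463).

Run:
```python
from h import *
for n,uv,z in(("wk",(199.5,86.5),.05),("wk",(200,172),.05),("wc",(179,121.5),.042),("wc",(241,137),.06),("wb",(195.5,116),.06)):
    print(n,ray("wrist",np.array(uv)*1.28,z,np.load(f"pics/{n}.npz")["T"]).round(4))
```

```text
wk [ 0.5806 -0.204   0.05  ]
wk [ 0.5608 -0.3534  0.05  ]
wc [0.5639 0.0184 0.042 ]
wc [ 0.6703 -0.0053  0.06  ]
wb [0.3772 0.2618 0.06  ]
```

```bash
cat >> h.py <<'E'
def proj(name,X,T=None):
    p=robot.camera_params(name)
    if T is None: c=X@p["R"].T+p["t"]
    else: M=np.linalg.inv(T@p["mount"]); c=X@M[:3,:3].T+M[:3,3]
    q=c@p["mtx"].T; return q[:,:2]/q[:,2:]
def circ(x,y,z,r):
    t=np.linspace(0,2*np.pi,48); return np.c_[x+r*np.cos(t),y+r*np.sin(t),0*t+z]
E
python3 - <<'E'
from h import *
from scipy.optimize import minimize
d=np.load("pics/wc.npz")
out=[]
for name,im,T in(("top",np.load("pics/top0.npy"),None),("wrist",d["im"],d["T"])):
    c0=proj(name,np.array([[.566,.012,.03]]),T)[0]
    hsv=cv2.cvtColor(im,cv2.COLOR_RGB2HSV); m=((hsv[...,1]>110)&((hsv[...,0]<12)|(hsv[...,0]>172))).astype(np.uint8)
    n,l,st,ce=cv2.connectedComponentsWithStats(m); k=1+np.argmin(np.linalg.norm(ce[1:]-c0,axis=1)); print(name,c0,ce[k],st[k])
    def cen(v):
        pts=np.vstack([proj(name,circ(*v,.042,.026),T),proj(name,circ(*v,0,.021),T)]).astype(np.float32)
        h=cv2.convexHull(pts); M=cv2.moments(h); return np.array([M["m10"],M["m01"]])/M["m00"],cv2.contourArea(h)
    r=minimize(lambda v:np.sum((cen(v)[0]-ce[k])**2),[.566,.012],method="Nelder-Mead"); print(r.x,cen(r.x)[1])
    # overlay for props
    o=cv2.resize(im[:,:,::-1],None,fx=4,fy=4,interpolation=cv2.INTER_CUBIC)
    for (x,y) in((.671,-.0075),):
        for z,rr,col in((.06,.022,(0,255,0)),(0,.022,(255,0,0)),(.06,.012,(0,255,0))):
            cv2.polylines(o,[np.int32(proj(name,circ(x,y,z,rr),T)*4+1.5)],True,col,1)
    for z,rr in((.042,.026),(0,.021)): cv2.polylines(o,[np.int32(proj(name,circ(*r.x,z,rr),T)*4+1.5)],True,(255,255,0),1)
    c=np.int32(proj(name,np.array([[.62,.0,.03]]),T)[0]*4); out.append(o[c[1]-290:c[1]+290,c[0]-190:c[0]+190])
cv2.imwrite("pics/ov.png",np.hstack(out))
E
```

```text
top [254.02071709 161.65937831] [255.30898876 162.36516854] [245 151  21  23 356]
[0.56255414 0.00923051] 374.83638726512436
wrist [231.4992352  158.60999031] [229.50720721 159.93063063] [ 211  141   37   39 1110]
[0.56419668 0.01169329] 1117.7891260578763
```

View pics/ov.png

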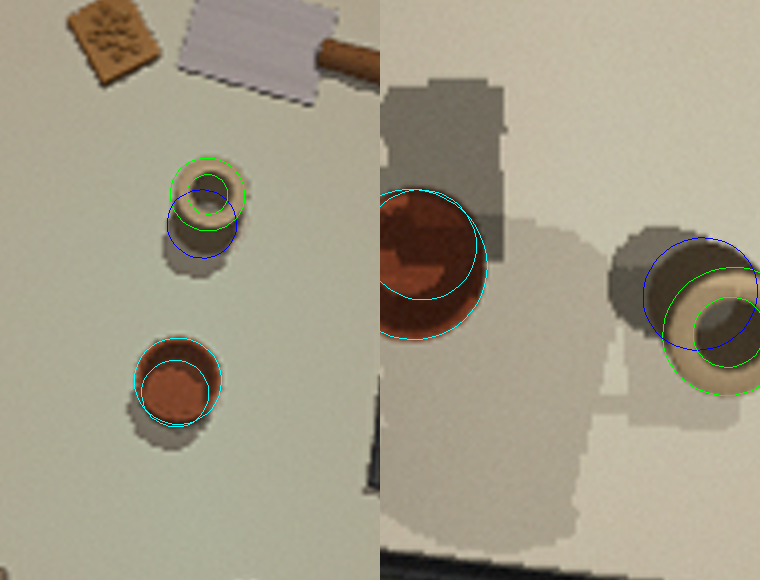

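```bash
cat >> h.py <<'E'
K=np.array([.5708,-.2799]); KA=-1.705; U=np.array([np.cos(KA),np.sin(KA)]); KY=KA+np.pi/2
def carry(src,a,dst,b,gz,zdst,squeeze,hi=.24,opn=1.0,ropn=1.0):
    """grasp at src with TCP height gz, closing angle a; set down at dst whose surface is zdst, closing angle b"""
    ra=down(a,[*src,gz]); rb=down(b,[*dst,zdst+gz]); 
    robot.command_gripper(opn); robot.move_to([*src,hi],ra); robot.move_l([*src,gz+.05],rate=.3); hit=robot.move_l([*src,gz],rate=.1,stop_force=8)
    if hit: raise RuntimeError("touch on descent %s"%robot.get_state()["ee_pos"])
    robot.command_gripper(0.0,squeeze); robot.dwell(.2); s=robot.get_state(); print("grip",s["opening"]*92,s["grip_force"],s["ee_pos"])
    robot.move_l([*src,hi],rate=.25); robot.move_to([*dst,hi],rb)
    s=robot.get_state(); print("held",s["opening"]*92,s["grip_force"])
    z=gz+zdst; robot.move_l([*dst,z+.03],rate=.25); robot.dwell(.2)
    print("contact",robot.move_l([*dst,z-.004],rate=.04,stop_force=4),robot.get_state()["ee_pos"],"expected z",z)
    robot.command_gripper(ropn); robot.dwell(.2); robot.move_l([*dst,hi],rate=.25); print("t",robot.get_state()["t"])
E
python3 - <<'E'
from h import *
carry((.5634,.0105),KY,K,KY,.009,.05,12)
look("c1")
E
```

```text
grip 51.10149874517373 12.000044270243961 [0.56345808 0.01051257 0.00908031]
held 51.28968402353095 12.000013046781532
contact True [ 0.57027102 -0.27958468  0.05849591] expected z 0.059000000000000004
t 13.2833
```

View pics/c1.png

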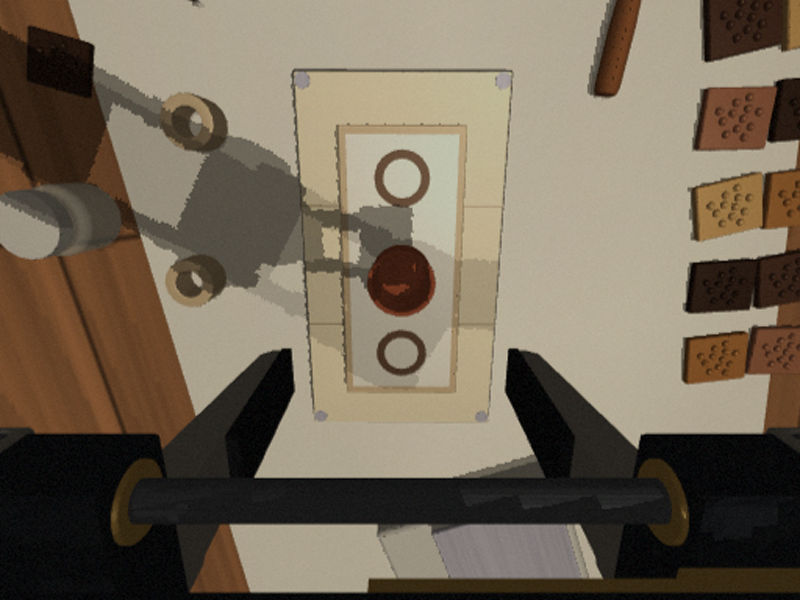

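The cup stands between the rings: its rim is centred at (401,280), with the rings at (402,178) and (401,353). Checking the numbers, then both props.

Run:
```python
from h import *
T=np.load("pics/c1.npz")["T"]
for uv,z in(((401,280),.092),((402,178),.05),((401,353),.05)):
    p=ray("wrist",np.array(uv)/1.5625,z,T); d=p[:2]-K; print(p,"kiln",d@U,d@[-U[1],U[0]])
carry((.671,-.0075),KY,K+.075*U,KY,.02,.05,20)
b=(.379,.2575); r=np.array([.4588,.1989])-b; print("red rel",r)
carry(b,np.arctan2(.6,.8),K-.075*U,KY,.02,.05,20,opn=.8)
p=[*K,.25]; robot.move_to(p,down(KY,p)); look("c2"); print(robot.get_state()["t"])
```

```text
[ 0.5705617 -0.2768514  0.092    ] kiln -0.0029893047261068994 -0.0006440619228434224
[ 0.58096283 -0.20481378  0.05      ] kiln -0.07577085770164345 2.4823296812534765e-05
[ 0.56014823 -0.35406222  0.05      ] kiln 0.07492058645392553 -0.00063299426635812
grip 42.514787042954715 20.00001614447683 [ 0.67111152 -0.00750917  0.02006778]
held 42.90478722565342 19.99979995249305
contact True [ 0.5603221  -0.35382962  0.06970631] expected z 0.07
t 22.9083
red rel [ 0.0798 -0.0586]
grip 43.45031043406927 20.000514588318765 [0.37922432 0.25757926 0.02025794]
held 42.986546334878625 19.99972639605403
contact True [ 0.58028741 -0.20528779  0.06996182] expected z 0.07
t 34.1167
34.5667
```

View pics/c2.png

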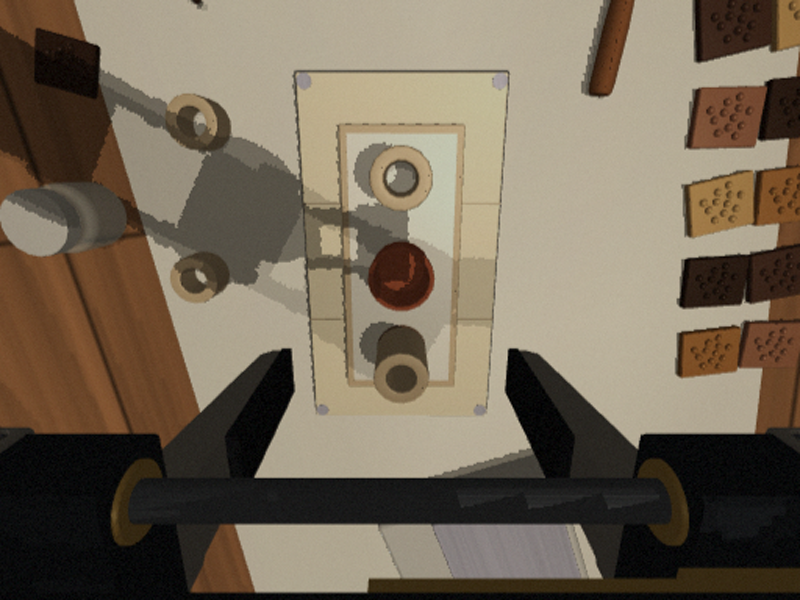

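Both props stand with their tops at (401,177) and (401,377), and the cup rim is at (401,275). Next I look at the shelf and the cone pack.

Run:
```python
from h import *
T=np.load("pics/c2.npz")["T"]
for uv,z in(((401,275),.092),((401,177),.11),((401,377),.11)):
    p=ray("wrist",np.array(uv)/1.5625,z,T); d=p[:2]-K; print("kiln",d@U,d@[-U[1],U[0]])
p=[.56,.25,.24]; robot.move_to(p,down(.05,p)); look("s1")
o=np.load("pics/s1.npz"); T=o["T"]; im=cv2.resize(o["im"][:,:,::-1],(800,600),interpolation=cv2.INTER_CUBIC)
def box(c,a,L,W,z,col):
    e=np.array([np.cos(a),np.sin(a)]); n=np.array([-e[1],e[0]]); q=np.array([[*(np.array(c)+i*L/2*e+j*W/2*n),z] for i,j in((1,1),(1,-1),(-1,-1),(-1,1))])
    cv2.polylines(im,[np.int32(proj("wrist",q,T)*1.5625)],True,col,1)
box((.5744,.2976),-1.521,.21,.06,.034,(0,255,0)); box((.4245,.122),0.013,.056,.02,.016,(255,0,0))
cv2.imwrite("pics/s1o.png",im)
```

```text
kiln -0.00329632726804787 -0.000480960600840032
kiln -0.07625447967984499 -0.00040847761849023225
kiln 0.07431772113161424 -0.0005866068712395329
```

View pics/s1o.png

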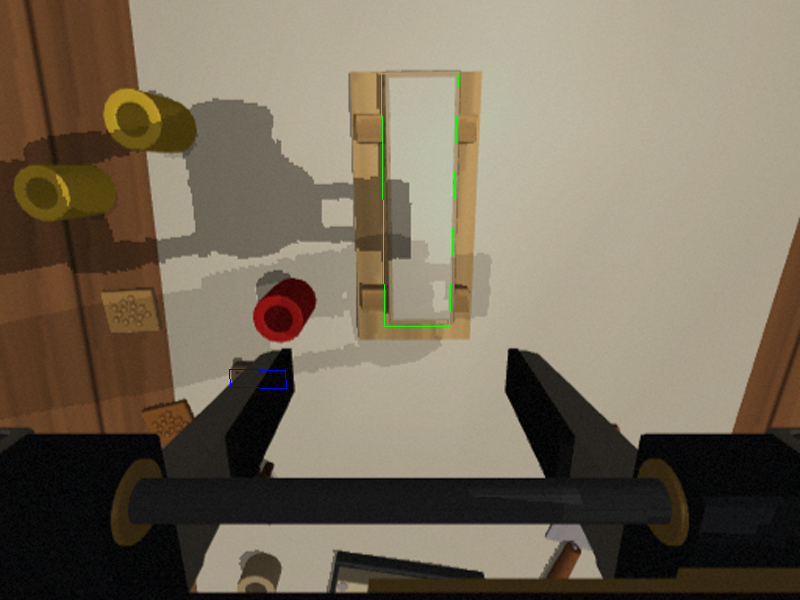

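The shelf outline fits within about 3 mm; I shift it by +2 mm in x and carry it over.

Run:
```python
from h import *
carry((.576,.2976),.05,K,KY,.013,.088,40,hi=.25)
look("c3")
p=[.42,.10,.22]; robot.move_to(p,down(np.pi/2,p)); look("p1"); print(robot.get_state()["t"])
o=np.load("pics/p1.npz"); T=o["T"]; im=cv2.resize(o["im"][:,:,::-1],(800,600),interpolation=cv2.INTER_CUBIC)
def box(c,a,L,W,z,col):
    e=np.array([np.cos(a),np.sin(a)]); n=np.array([-e[1],e[0]]); q=np.array([[*(np.array(c)+i*L/2*e+j*W/2*n),z] for i,j in((1,1),(1,-1),(-1,-1),(-1,1))])
    cv2.polylines(im,[np.int32(proj("wrist",q,T)*1.5625)],True,col,1)
box((.4245,.122),0.013,.056,.02,.016,(255,0,0))
cv2.imwrite("pics/t2.png",np.hstack([im,cv2.imread("pics/c3.png")])[:, :][::1]); t=cv2.imread("pics/t2.png"); cv2.imwrite("pics/t2.png",np.hstack([t[:500,200:600],t[:500,1000:1400]]))
```

```text
grip 59.71428357695493 39.98025834560394 [0.57631054 0.29767007 0.0133396 ]
held 59.181744281230756 39.974820613861084
contact True [ 0.57032033 -0.27952528  0.101239  ] expected z 0.10099999999999999
t 45.5583
47.425
```

View pics/t2.png

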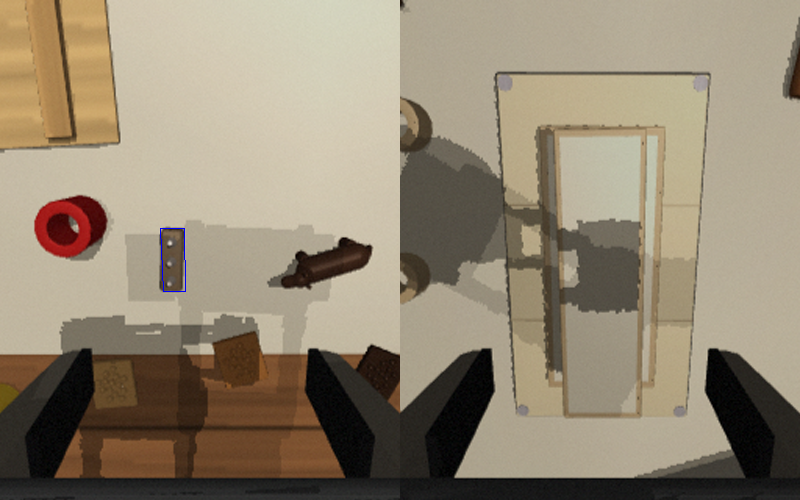

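Run:
```python
from h import *
T=np.load("pics/c3.npz")["T"]; c=[]
for uv in((353,133),(446,133),(440,415),(364,415)):
    p=ray("wrist",np.array(uv)/1.5625,.122,T); d=p[:2]-K; c.append((d@U,d@[-U[1],U[0]])); 
c=np.array(c); print(c.round(4),c.mean(0))
x=K if np.abs(c.mean(0)).max()<.006 else None
carry((.424,.1215),np.pi/2+.013,x,KY,.003,.122,15,opn=.5,ropn=.5,hi=.25)
look("c4"); print(robot.get_state()["t"])
s=robot.snapshot("side"); t=robot.snapshot("top")
cv2.imwrite("pics/f.png",np.hstack([cv2.resize(cv2.imread("pics/c4.png")[50:450,200:600],None,fx=1,fy=1),cv2.resize(s[100:230,220:350,::-1],(400,400),interpolation=cv2.INTER_CUBIC)]))
```

```text
[[-0.1044 -0.031 ]
 [-0.1044  0.0284]
 [ 0.0999  0.0301]
 [ 0.1002 -0.0288]] [-0.00218485 -0.00033875]
grip 19.61815169917253 15.000663846731186 [0.42432664 0.12155015 0.00334937]
held 20.20647343074629 14.999902993440628
contact True [ 0.57034607 -0.27961283  0.12486017] expected z 0.125
t 56.4583
56.5083
```

View pics/f.png

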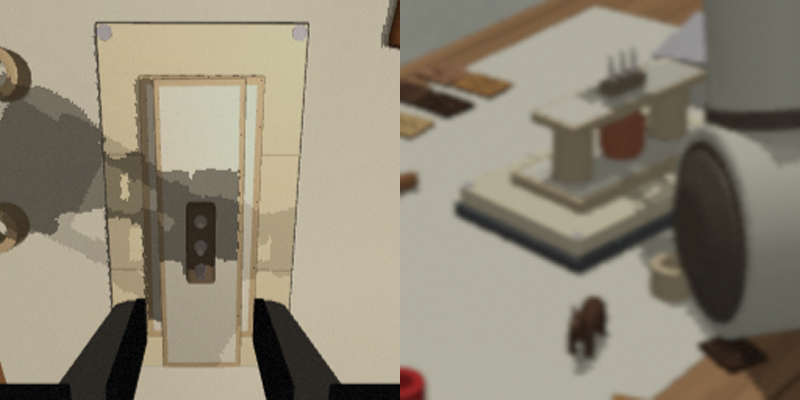

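The cone pack stands mid-shelf at (201,243), and the side view shows the cup, props and shelf in place and the horse standing. Handing in.

```bash
python3 -c "
from h import *
robot.dwell(.5); print(robot.finish_job())"
```

```text
the job is handed in; nothing more can be done
None
```

I loaded the tier and handed it in at about 57 s of the 141 s: the cup, both tall props, the upper shelf and the cone pack are in place and released; the last pictures put the cup, props and shelf within about 4 mm of target, the cone pack looks centred, the horse is still standing, and no verdict came back.

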